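Tuck the tea box's flap under its lip

TASK

Close the tea box: with the fingertips, fold its springy orange flap down over the tea sachets and, keeping it down, push it along so that its free edge slips fully home beneath the steel lip and the flap stays shut when you let go. Only press and push on the flap's orange outer face and its ridge: do not pinch the flap or touch its white inside, do not lift the box or shove it across the worktop, and leave the mug, lemon and teaspoon where they are.

Things in the scene. Friction and masses are not known exactly. Their poses are not given: they have to be found in the camera images.
- tea_box: Loose pale wooden box of tea sachets, about 1 kg, 148 mm (its x) by 108 mm (its y), walls 58.5 mm high. Origin: centre of its underside; z up; its -x side is the front, with the steel lip. The flap's hinge line runs along y at the back, at x = +52 mm, z = 62 mm (runner at 0; it moves with the runner). The box slides on the worktop if pushed with more than about 5 N.
- flap (a joint): Flap's angle (rad): 0 = folded flat (a stop), pi/2 = upright; starts at 0.85 to 1.35, leaning towards the lip. Light spring: about 1 N at the ridge folds it flat and holds it; let go, it springs up to about 0.7 rad unless its edge is beneath the lip, where it rests at about 0.04. The outer face is on the box's +x side while it stands, on top (z = 64 mm above the worktop) when folded.
- runner (a joint): Slide of hinge and flap together towards the lip, along the box's -x (m): 0 at the start, 0.018 at the end stop, the edge then fully home. About 3 N of friction; stays where left. At 0 the edge just clears the lip as the flap folds; if the runner is moved before the flap is down, the edge comes to lie on top of the lip.
- flap_ridge (a point): Point on the flap's outer face at the hinge-side foot of its ridge, mid-width, 74 mm from the hinge line. The ridge is an orange bar, 60 mm long across the flap, 6 mm wide, 8 mm high; a fingertip on its hinge side can press the flap down and push it towards the lip. x points along the flap from free edge to hinge, z out of the outer face.
- flap_edge (a point): Middle of the flap's free edge, at half its thickness, 103 mm from the hinge line. The flap is an orange plate 94 mm wide and 4 mm thick.
- lip_edge (a point): Middle of the inner edge of the lip's flat underside: box x = -60.5 mm, z = 68 mm. The lip is a steel strip along the box's front, as wide as the box, top at z = 72 mm, underside 4 mm above the folded flap; its flared mouth reaches 6 mm further towards the hinge, rising to z = 76 mm. Fully home, the flap's edge lies 8.5 mm past this point, towards the front.
- flap_inside: White panel on the inner face of the flap, 76 by 74 mm, set in from the flap's edges; not to be touched. Origin on the hinge line, axes as the flap's.
- mug: White mug with a blue pattern, 82 x 114 x 91 mm, upright beside the box; origin at the centre of its underside. Leave alone.
- lemon: Yellow lemon, 71 x 53 x 51 mm, lying beside the box; origin at its underside. Leave alone.
- teaspoon: Steel teaspoon, 132 x 26 x 9 mm, lying in front of the box; origin at its underside. Leave alone.
Things that resemble listed ones, but are neither listed nor needed, are in the scene too. Leave any pink or red look-alike of the tea_box alone.

How it is judged:
At the end, for the whole second after the job is handed in: The flap lies flat (joint at most 0.07 rad) and still, its edge held beneath the lip with the runner at least 13 mm along its 18 mm, after the robot has let go; the box stands level on the worktop within 40 mm of where it was, and the mug, lemon and teaspoon are within 25 mm of where they were (value of joint flap below 0.07 rad and value of joint runner above 0.013 m and velocity of joint flap between -0.05 and 0.05 rad/s and angle between tea_box's own z axis and vertical below 0.03 rad and height (world z) of tea_box below 0.004 m and distance of tea_box from where it was at the start of the episode below 0.04 m and distance of each of mug, lemon, teaspoon from where it was at the start of the episode below 0.025 m); the robot touches nothing.
It fails at once if the tea box is lifted or tipped (height (world z) of tea_box above 0.012 m or angle between tea_box's own z axis and vertical above 0.12 rad).
It fails at once if the tea box is shoved more than 40 mm from where it stood (distance of tea_box from where it was at the start of the episode above 0.04 m).
It fails at once if the fingers press on the white inner face of the flap (it is pinched) (contact force between the fingers and flap_inside above 1 N).
It fails at once if the mug, lemon or teaspoon is moved more than 25 mm (distance of any of mug, lemon, teaspoon from where it was at the start of the episode above 0.025 m).
It also fails if it takes over 42 s, if anything falls off the work surface, if the arm or the gripper's body presses on something with over 40 N, if the wrist force passes 120 N, or if a joint passes its speed limit or range.

ROBOT

A 6-joint arm with a two-finger parallel gripper is mounted at the origin on the work surface; the furniture and walls round the work are solid. World frame = base frame: x ahead of the robot, y to its left, z up, the work surface at z = 0. Lengths are in m, angles in rad, forces in N, time in s.
With the tool pointing down it reaches from about 0.425 to 1.125 m from the base axis. Payload 14.9 kg.
Tool frame: the origin (TCP) lies midway between the tips of the shut fingers; the grasp point (between the pads) lies 19 mm behind it; z points along the fingers, y is the line along which they close (so a half turn about z gives the same grasp; the last joint's range is limited). The gripper opens to 91 mm and grips with 3 to 60 N. Pads are 32 mm wide; open, the fingers measure 118 mm over their backs; the gripper's body (76 mm by 178 mm) begins 60 mm behind the grasp point.
Start: joints at [-1.231, 0.379, 1.734, -0, 1.028, -0.033], TCP at [0.255, -0.652, 0.214] pointing down, gripper open.
Joint ranges: [-2.77, 2.77], [-0.74, 2.19], [0, 2.66], [-1.06, 4.2], [0.31, 2.87], [-3.08, 3.08]. Speed limits (rad/s): [1.89, 1.89, 2.39, 3.14, 3.14, 3.14].

INTERFACE

Orientations are given as a unit quaternion [x, y, z, w].
In Python, from workcell import arm, cams, models gives the robot as it stands.
- The arm moves only by the tool move_arm, never from a script. Its argument "moves" is a list of rows, each a list of 7 numbers: the opening, from -1 (shut) to 1 (fully open), then the shift along the tool's x, y, z in cm, then the turn, a rotation vector about the tool's x, y, z in rad. In form: [[gripper, x, y, z, rx, ry, rz], ...]. A call has 1 to 10 rows; each row shifts and turns the commanded pose from where the row before left it, along the tool's axes as they then stand; what a row does not reach is not made up. A row lasts 1/12 s, in which the tool goes at most 41.7 mm and 7.16 degrees, less where a joint would pass 70% of its speed; a pose out of reach is approached as far as the arm can. A call is refused whole if a number of a shift passes 4.17 or a number of a turn 0.125, either way. A call with a gripper value outside its range is refused whole. The fingers move at their own pace and stop on an object; the grip force is fixed at half the most. Time passes only in rows, so rows that do not move let the fingers close. It gives the time, the measured TCP pose, the force, the opening and the grip force at its end, in the units of the state.
- arm.state(): the state, without advancing time (a new reading comes with each control period).
- cams.read_camera(name): name is "scene" or "top" or "wrist"; returns (picture, depth): 384x512x3 uint8, red, green, blue; 384x512 float32, m along the optical axis (not along the pixel's ray), 0 where there is no reading.
- cams.camera_info(name): a dict with "fx", "fy", "cx", "cy" (pixels), "D" ([k1, k2, p1, p2, k3] as OpenCV has them; the pictures are not rectified), "camera_from_world" (4x4, takes a point from world to camera coordinates). Camera axes: x right, y up, looking along -z (the intrinsics and any distortion apply to the point x, -y, -z); pixel columns grow to the right and rows downward; lengths in m; the calibration is good to about 2 mm. A picture is of the moment at which its call begins: read the wrist's pose just before it. camera_info takes no time and is no camera call; for the wrist camera it gives the pose at the moment of the call.
- arm.close_job(): hands the job in; it is judged then, once.
Trained networks look in the newest picture that a camera, given by its name, has taken for a name from the list of things; names that differ only in an ending like _2 or _b are one class to them, and where a whole thing is asked for, a point or a joint stands for the part that bears it (a point fixed in the world has none). Each returns a list of dicts, best first, with "score" (0 to 1); they miss things now and then, are a little off and sometimes report something else, mostly with a low value. They report only what shows in the picture. A call takes as long as a camera call. They do not tell look-alikes from the thing itself.
- models.find_in(camera, name): "location" ([column, row] in pixels, amid what is visible of it).
The state is a dict: "clock": time; "joint_pos": joint angles; "dq": joint speeds; "joint_torque": joint torques, N m; "tcp_pos": TCP position; "tcp_rot": TCP orientation; "ft_force": force on the tool from outside, world axes, zero at the start; "wrist_torque": the same for the moment, N m; "opening": opening from 0.0 (shut) to 1.0 (fully open); "finger_force": force on a finger pad.
Only numpy, scipy, OpenCV 4.12 (cv2) and the standard library are available. Lean on these libraries where they do the work, as an engineer would, in place of code of your own. Each camera call takes 0.05 s, during which the arm holds its last target. There are 200 camera calls.

## Working session

There is one attempt and no reset: what is moved stays moved. The work goes in short steps, Python scripts to look and compute and a tool call to move; the robot and the scene stay as the last step left them, time stands still between calls to the robot, and variables do not carry over. Pictures are saved under pics/ and viewed, at most 10 in all, crops included, and the job is handed in when it is done.

Besides the shell and the picture viewer there is one more tool, called after "Call:" by a JSON object that holds its "method" and its "body", one argument or row to a line. move_arm: Moves the arm, as the interface text tells. Its arguments: {"type":"object","properties":{"moves":{"type":"array","items":{"type":"array","items":{"type":"number"}}}},"required":["moves"]}

```bash
mkdir -p pics; cat > h.py <<'E'
import numpy as np, cv2
from workcell import arm, cams, models
def shot(n):
    ci=cams.camera_info(n); p,d=cams.read_camera(n); return p,d,ci
def world(ci,d,uv):
    uv=np.atleast_2d(np.array(uv,float))
    K=np.array([[ci['fx'],0,ci['cx']],[0,ci['fy'],ci['cy']],[0,0,1]])
    n=cv2.undistortPoints(uv.reshape(-1,1,2),K,np.array(ci['D'],float)).reshape(-1,2)
    z=d[np.clip(uv[:,1].round().astype(int),0,383),np.clip(uv[:,0].round().astype(int),0,511)]
    pc=np.c_[n[:,0]*z,-n[:,1]*z,-z,np.ones(len(z))]
    return (np.linalg.inv(np.array(ci['camera_from_world']))@pc.T).T[:,:3],z
def save(p,n): cv2.imwrite('pics/'+n,cv2.cvtColor(p,cv2.COLOR_RGB2BGR))
E
cat > a.py <<'E'
from h import *
np.set_printoptions(precision=4,suppress=True)
ims=[]
for c in ['scene','top']:
    p,d,ci=shot(c); q=p.copy()
    for n in ['tea_box','flap','flap_ridge','flap_edge','lip_edge','mug','lemon','teaspoon']:
        for r in models.find_in(c,n)[:3]:
            w,z=world(ci,d,r['location']); print(c,n,round(r['score'],2),np.round(r['location']),w[0])
    save(q,c+'0.png')
    np.savez(c+'.npz',p=p,d=d)
print(arm.state())
E
python3 a.py
```

```text
scene tea_box 0.88 [229. 167.] [0.5032 0.1937 0.062 ]
scene tea_box 0.76 [288. 215.] [ 0.5073 -0.0365  0.0351]
scene tea_box 0.62 [143. 196.] [0.2629 0.1768 0.0609]
scene flap 0.83 [310. 179.] [ 0.5182 -0.0861  0.1429]
scene flap 0.67 [140. 182.] [0.2835 0.2375 0.0642]
scene flap 0.63 [230. 155.] [0.5415 0.248  0.0661]
scene flap_ridge 0.73 [142. 179.] [0.2928 0.2531 0.0644]
scene flap_ridge 0.67 [230. 154.] [0.543  0.2497 0.0683]
scene flap_ridge 0.53 [307. 177.] [ 0.5008 -0.0941  0.1559]
scene flap_edge 0.91 [144. 179.] [0.2966 0.2474 0.0652]
scene flap_edge 0.69 [228. 159.] [0.5202 0.225  0.0684]
scene flap_edge 0.68 [306. 181.] [ 0.5074 -0.0857  0.1408]
scene lip_edge 0.64 [140. 170.] [0.3102 0.3048 0.0621]
scene lip_edge 0.48 [256. 204.] [ 0.4362 -0.0129  0.076 ]
scene lip_edge 0.42 [248. 148.] [0.5929 0.239  0.0763]
scene mug 0.69 [327. 260.] [ 0.4187 -0.2471  0.081 ]
scene lemon 0.61 [308. 190.] [ 0.5144 -0.0869  0.1179]
scene lemon 0.49 [267. 189.] [0.5285 0.0688 0.0465]
scene lemon 0.3 [329. 260.] [ 0.4238 -0.248   0.0799]
scene teaspoon 0.52 [222. 215.] [0.414  0.0869 0.004
[... 750 characters left out ...]
top mug 0.83 [353. 200.] [ 0.451  -0.2301  0.0094]
top mug 0.74 [287. 158.] [ 0.5328 -0.0567  0.146 ]
top lemon 0.91 [226. 166.] [0.5281 0.0834 0.0493]
top teaspoon 0.68 [226. 218.] [0.405  0.0827 0.0054]
{'clock': 0.9, 'joint_pos': array([-1.2313,  0.3789,  1.7342,  0.    ,  1.0285, -0.0333]), 'dq': array([-0.0004,  0.0011,  0.0006, -0.0008, -0.0001, -0.0007]), 'joint_torque': array([  0.0022, -76.3679, -43.4745,   0.0651,   0.0389,  -0.    ]), 'tcp_pos': array([ 0.255 , -0.6519,  0.2139]), 'tcp_rot': array([0.9827, 0.1853, 0.    , 0.    ]), 'ft_force': array([ 0.8427,  0.3694, -0.6151]), 'wrist_torque': array([ 0.0324, -0.0843, -0.004 ]), 'finger_force': 0.0, 'opening': 0.9985682047496635}
```

```bash
python3 - <<'E'
import numpy as np,cv2
for c,b in [('scene',(110,100,390,310)),('top',(110,90,400,290))]:
    p=np.load(c+'.npz')['p'][b[1]:b[3],b[0]:b[2]]
    p=cv2.resize(p,None,fx=2.7,fy=2.7,interpolation=cv2.INTER_CUBIC)
    cv2.imwrite(f'pics/{c}c.png',cv2.cvtColor(p,cv2.COLOR_RGB2BGR))
E
```

```text
(no output)
```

View pics/scenec.png

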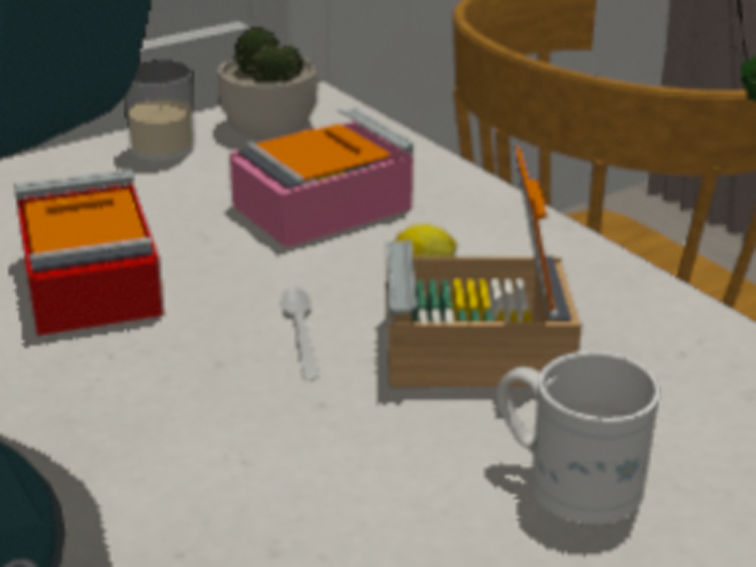

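View pics/topc.png

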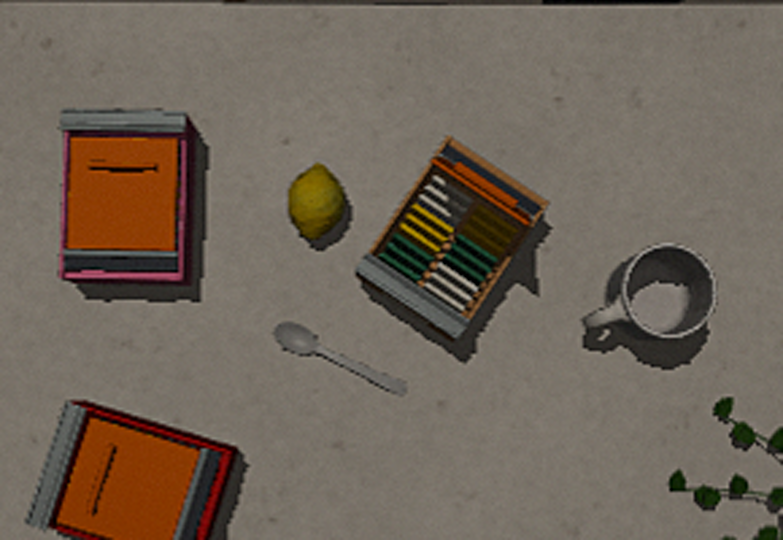

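The scene picture shows the wooden box at about crop (480,320), with its flap standing at (530,225). The top picture shows the lip at lower left, (410,300), and the hinge side at upper right, (495,175). The mug is to the right and the lemon and spoon to the left. Next I'll fit the box pose and flap angle.

```bash
cat > fit.py <<'E'
from h import *
np.set_printoptions(precision=4,suppress=True)
P=[];C=[]
for c in ['top','scene']:
    p,d,ci=shot(c)
    vv,uu=np.mgrid[0:384,0:512]; w,z=world(ci,d,np.c_[uu.ravel(),vv.ravel()])
    col=p.reshape(-1,3).astype(int)
    m=(z>0)&(np.linalg.norm(w[:,:2]-[0.505,-0.045],axis=1)<0.13)&(w[:,2]>0.015)
    a=w[m]; k=col[m]
    # box rim/lip top
    r=a[(a[:,2]>.052)&(a[:,2]<.08)]
    for lo in (.015,.052):
        r=a[(a[:,2]>lo)&(a[:,2]<.08)&(np.linalg.norm(a[:,:2]-[0.505,-0.045],axis=1)<0.105)]
        rect=cv2.minAreaRect(r[:,:2].astype(np.float32)); print(c,lo,len(r),rect)
    P.append(a);C.append(k)
    orange=(k[:,0]>120)&(k[:,0]>1.7*k[:,1])&(k[:,2]<60)
    print(c,'orange',orange.sum(), a[orange].mean(0) if orange.any() else 0, a[:,2].max())
np.savez('pts.npz',a0=P[0],a1=P[1],c0=C[0],c1=C[1])
E
python3 fit.py
```

```text
top 0.015 2280 ((0.5127836465835571, -0.02228003740310669), (0.15128791332244873, 0.15029850602149963), 55.93780517578125)
top 0.052 867 ((0.5010915398597717, -0.04067450761795044), (0.10795184969902039, 0.14836248755455017), 56.06249237060547)
top orange 117 [ 0.5307 -0.0597  0.1498] 0.1663436219315182
scene 0.015 2904 ((0.5109562873840332, -0.02358660101890564), (0.15147225558757782, 0.1502654254436493), 55.67447280883789)
scene 0.052 981 ((0.5008900165557861, -0.039382003247737885), (0.11468615382909775, 0.14825303852558136), 56.262725830078125)
scene orange 72 [ 0.5246 -0.0671  0.1527] 0.1660589293160501
```

Call:
{"method": "move_arm", "body": {
  "moves": [
    [-1, 0, 0, -1, 0, 0, -0.1],
    [-1, 0, 0, -1, 0, 0, -0.1],
    [-1, 0, 0, -1, 0, 0, -0.1],
    [-1, 0, 0, -1, 0, 0, -0.1],
    [-1, 0, 0, -1, 0, 0, -0.1],
    [-1, 0, 0, -1, 0, 0, -0.1],
    [-1, 4, -0.3, 0, 0, 0, 0],
    [-1, 4, -0.3, 0, 0, 0, 0],
    [-1, 4, -0.3, 0, 0, 0, 0],
    [-1, 4, -0.3, 0, 0, 0, 0]
  ]
}}

```text
clock: 1.83
tcp_pos: [0.3355, -0.5114, 0.2739]
tcp_rot: [0.884, 0.467, 0.0, 0.0]
ft_force: [0.3, 0.2, 0.6]
opening: 0.3
finger_force: 0.0
```

Call:
{"method": "move_arm", "body": {
  "moves": [
    [-1, 4, -0.3, 0, 0, 0, 0],
    [-1, 4, -0.3, 0, 0, 0, 0],
    [-1, 4, -0.3, 0, 0, 0, 0],
    [-1, 4, -0.3, 0, 0, 0, 0],
    [-1, 4, -0.3, 0, 0, 0, 0],
    [-1, 4, -0.3, 0, 0, 0, 0],
    [-1, 4, -0.3, 0, 0, 0, 0],
    [-1, 4, -0.3, 0, 0, 0, 0],
    [-1, 4, -0.3, 0, 0, 0, 0],
    [-1, 0, 0, 0, 0, 0, 0]
  ]
}}

```text
clock: 2.67
tcp_pos: [0.5178, -0.1956, 0.2742]
tcp_rot: [0.883, 0.469, 0.001, -0.0]
ft_force: [0.1, -1.2, 0.0]
opening: 0.008
finger_force: 0.0
```

```bash
cat >> h.py <<'E'
C0=np.array([0.501,-0.0405]); YAW=np.radians(-34); BX=np.array([np.cos(YAW),np.sin(YAW)]); BY=np.array([-BX[1],BX[0]])
def box(w): w=np.atleast_2d(w); q=w[:,:2]-C0; return np.c_[q@BX,q@BY,w[:,2]]
def rep():
    from scipy.spatial.transform import Rotation as R
    s=arm.state(); Rm=R.from_quat(s['tcp_rot']).as_matrix()
    print('t',s['clock'],'tcp',s['tcp_pos'],'box',box(s['tcp_pos'])[0],'tool x,y in box',np.round(np.r_[Rm[:2,0]@BX,Rm[:2,0]@BY,Rm[:2,1]@BX,Rm[:2,1]@BY,Rm[2,2]],3))
    f=s['ft_force']; print('F box',f[:2]@BX,f[:2]@BY,f[2],'open',s['opening'])
E
cat > flap.py <<'E'
from h import *
np.set_printoptions(precision=4,suppress=True); rep()
for c in ['top','scene']:
    p,d,ci=shot(c); vv,uu=np.mgrid[0:384,0:512]; w,z=world(ci,d,np.c_[uu.ravel(),vv.ravel()]); k=p.reshape(-1,3).astype(int); b=box(w)
    m=(z>0)&(abs(b[:,0])<.1)&(abs(b[:,1])<.06)&(b[:,2]>.055)&(k[:,0]>90)&(k[:,0]>1.7*k[:,1])&(k[:,2]<60); q=b[m]
    if len(q): th=np.arctan2(q[:,2]-.062,.052-q[:,0]); print(c,len(q),'ang med',np.median(th),'min',q.min(0),'max',q.max(0))
    r=w[(z>0)&(abs(b[:,0])<.09)&(abs(b[:,1])<.07)&(w[:,2]>.052)&(w[:,2]<.078)]
    print(c,cv2.minAreaRect(r[:,:2].astype(np.float32)))
    save(p,f'{c}_{int(arm.state()["clock"]*100)}.png')
E
python3 flap.py
```

```text
t 2.6667 tcp [ 0.5178 -0.1956  0.2742] box [ 0.1006 -0.1192  0.2742] tool x,y in box [ 0.001  1.     1.    -0.001 -1.   ]
F box 0.7490672369654313 -0.9840549427673004 0.021114356503553984 open 0.008276356540748375
top 176 ang med 1.3757313554408144 min [ 0.027  -0.0446  0.0656] max [0.0467 0.0507 0.1673]
top ((0.5010750889778137, -0.040587007999420166), (0.10795146226882935, 0.14842845499515533), 55.93577575683594)
scene 92 ang med 1.358248586717219 min [ 0.0263 -0.0469  0.0721] max [0.0503 0.033  0.1671]
scene ((0.5007591843605042, -0.03981611132621765), (0.1129007562994957, 0.1482560634613037), 55.57998275756836)
```

Call:
{"method": "move_arm", "body": {
  "moves": [
    [-1, 4, -0.3, 0, 0, 0, 0],
    [-1, 4, -0.4, 0, 0, 0, 0],
    [-1, 3.9, -0.3, 0, 0, 0, 0],
    [-1, 0, 0, 3, 0, 0, 0],
    [-1, 0, 0, 4, 0, 0, 0],
    [-1, 0, 0, 4, 0, 0, 0],
    [-1, 0, 0, 3.4, 0, 0, 0],
    [-1, 0, 0, 0, 0, 0, 0],
    [-1, 0, 0, 0, 0, 0, 0]
  ]
}}

```text
clock: 3.52
tcp_pos: [0.5732, -0.0971, 0.1293]
tcp_rot: [0.884, 0.467, -0.001, -0.001]
ft_force: [-0.3, -0.1, 0.7]
opening: 0.003
finger_force: 0.0
```

```bash
python3 - <<'E'
from h import *
np.set_printoptions(precision=4,suppress=True); rep()
p,d,ci=shot('scene'); save(cv2.resize(p[120:270,200:400],None,fx=3.5,fy=3.5,interpolation=cv2.INTER_CUBIC),'pre.png')
E
```

```text
t 3.5167 tcp [ 0.5732 -0.0971  0.1293] box [ 0.0915 -0.0066  0.1293] tool x,y in box [ 0.006  1.     1.    -0.006 -1.   ]
F box -0.17151510308681422 -0.19795445385663052 0.7329215177150138 open 0.002582756336069247
```

View pics/pre.png

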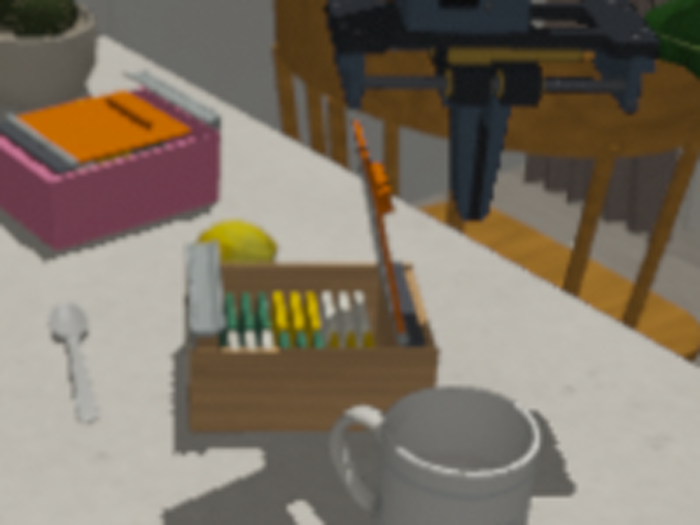

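Call:
{"method": "move_arm", "body": {
  "moves": [
    [-1, 0.6, -2, 0.6, 0, 0, 0],
    [-1, 0, -1.5, 0, 0, 0, 0],
    [-1, 0, -1.1, 0.2, 0, 0, 0],
    [-1, 0, -1.1, 0.3, 0, 0, 0],
    [-1, 0, -0.6, 0.3, 0, 0, 0],
    [-1, 0, -0.5, 0.3, 0, 0, 0],
    [-1, 0, -0.5, 0.4, 0, 0, 0],
    [-1, 0, -0.4, 0.4, 0, 0, 0],
    [-1, 0, 0, 0, 0, 0, 0]
  ]
}}

```text
clock: 4.32
tcp_pos: [0.5131, -0.0476, 0.1041]
tcp_rot: [0.884, 0.467, -0.001, -0.0]
ft_force: [-1.1, -0.5, 0.1]
opening: 0.004
finger_force: 0.0
```

```bash
python3 flap.py; python3 - <<'E'
import cv2,glob,os
f=max(glob.glob('pics/scene_*'),key=os.path.getmtime); p=cv2.imread(f)[120:270,200:400]; cv2.imwrite('pics/mid.png',cv2.resize(p,None,fx=3.5,fy=3.5,interpolation=cv2.INTER_CUBIC))
E
```

```text
t 4.3167 tcp [ 0.5131 -0.0476  0.1041] box [0.014  0.0009 0.1041] tool x,y in box [ 0.004  1.     1.    -0.004 -1.   ]
F box -0.6301329624749158 -1.0455177420132218 0.08611161143198037 open 0.0036549715303424994
top ((0.4881979525089264, 0.028923513367772102), (0.024554161354899406, 0.06386516988277435), 82.44197082519531)
scene 478 ang med 0.7947159187590346 min [-0.024  -0.0485  0.0678] max [0.0487 0.0414 0.1342]
scene ((0.5010543465614319, -0.0402049794793129), (0.11240962892770767, 0.14917117357254028), 55.07119369506836)
```

View pics/mid.png

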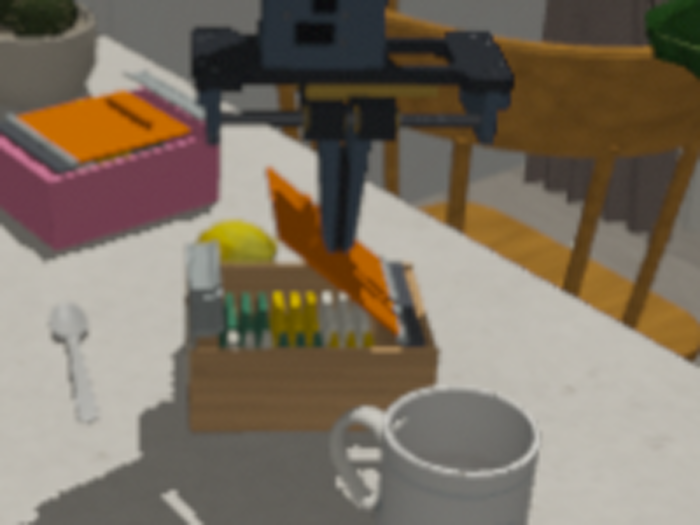

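The flap has folded to about 0.75 rad with the fingertip on its outer face at crop (340,245), and the box hasn't moved. I'll keep folding.

Call:
{"method": "move_arm", "body": {
  "moves": [
    [-1, 0, -0.35, 0.5, 0, 0, 0],
    [-1, 0, -0.3, 0.5, 0, 0, 0],
    [-1, 0, -0.25, 0.55, 0, 0, 0],
    [-1, 0, -0.25, 0.6, 0, 0, 0],
    [-1, 0, -0.15, 0.6, 0, 0, 0],
    [-1, 0, -0.15, 0.6, 0, 0, 0],
    [-1, 0, 0, 0.3, 0, 0, 0],
    [-1, 0, 0, 0.2, 0, 0, 0],
    [-1, 0, 0, 0, 0, 0, 0]
  ]
}}

```text
clock: 5.17
tcp_pos: [0.5017, -0.0397, 0.066]
tcp_rot: [0.884, 0.467, -0.0, -0.0]
ft_force: [-0.4, -0.4, 1.7]
opening: 0.007
finger_force: 0.4
```

```bash
python3 flap.py
```

```text
t 5.1667 tcp [ 0.5017 -0.0397  0.066 ] box [0.0002 0.001  0.066 ] tool x,y in box [ 0.005  1.     1.    -0.005 -1.   ]
F box -0.13248086626305391 -0.5990428095048399 1.6625057971526114 open 0.007171184349689591
top ((0.5057327151298523, 0.01628923788666725), (0.009792188182473183, 0.0915193110704422), 57.2365608215332)
scene 850 ang med 0.12600605395814884 min [-0.0887 -0.0486  0.0636] max [0.0471 0.0439 0.1904]
scene ((0.5004614591598511, -0.04018940031528473), (0.1120171844959259, 0.1482289433479309), 55.44203186035156)
```

Call:
{"method": "move_arm", "body": {
  "moves": [
    [-1, 0, 0, 0.1, 0, 0, 0],
    [-1, 0, 0, 0.1, 0, 0, 0],
    [-1, 0, 0, 0, 0, 0, 0],
    [-1, 0, 0, 0, 0, 0, 0]
  ]
}}

```text
clock: 5.6
tcp_pos: [0.5021, -0.0398, 0.0645]
tcp_rot: [0.884, 0.467, 0.0, 0.0]
ft_force: [1.2, 0.3, 1.7]
opening: 0.002
finger_force: 0.4
```

Call:
{"method": "move_arm", "body": {
  "moves": [
    [-1, 0, 0, 0.1, 0, 0, 0],
    [-1, 0, 0, 0, 0, 0, 0],
    [-1, 0, 0, 0, 0, 0, 0]
  ]
}}

```text
clock: 5.85
tcp_pos: [0.5022, -0.0398, 0.0639]
tcp_rot: [0.884, 0.467, 0.0, 0.0]
ft_force: [-3.6, 1.0, 12.7]
opening: 0.009
finger_force: 6.0
```

Call:
{"method": "move_arm", "body": {
  "moves": [
    [-1, 0, 0, -0.06, 0, 0, 0],
    [-1, 0, -0.2, 0, 0, 0, 0],
    [-1, 0, -0.2, 0, 0, 0, 0],
    [-1, 0, -0.2, 0, 0, 0, 0],
    [-1, 0, -0.2, 0, 0, 0, 0],
    [-1, 0, 0, 0, 0, 0, 0]
  ]
}}

```text
clock: 6.35
tcp_pos: [0.4953, -0.0351, 0.0641]
tcp_rot: [0.884, 0.467, 0.0, 0.0]
ft_force: [0.6, 0.8, 5.0]
opening: 0.006
finger_force: 2.3
```

```bash
python3 flap.py
```

```text
t 6.35 tcp [ 0.4953 -0.0351  0.0641] box [-0.0078  0.0013  0.0641] tool x,y in box [ 0.004  1.     1.    -0.004 -1.   ]
F box 0.05952039817582855 1.0551298538573457 4.969005771905962 open 0.006362040987091746
top ((0.47881942987442017, 0.03450574725866318), (0.009414629079401493, 0.02749304287135601), 63.6162109375)
scene 867 ang med 0.10445086444110319 min [-0.0965 -0.047   0.0626] max [0.0476 0.0442 0.1888]
scene ((0.5001441836357117, -0.0407053679227829), (0.1113007664680481, 0.1483611762523651), 55.831138610839844)
```

Call:
{"method": "move_arm", "body": {
  "moves": [
    [-1, 0, -0.2, 0, 0, 0, 0],
    [-1, 0, -0.2, 0, 0, 0, 0],
    [-1, 0, -0.2, 0, 0, 0, 0],
    [-1, 0, -0.2, 0, 0, 0, 0],
    [-1, 0, -0.1, 0, 0, 0, 0],
    [-1, 0, 0, 0, 0, 0, 0]
  ]
}}

```text
clock: 6.95
tcp_pos: [0.4877, -0.03, 0.0641]
tcp_rot: [0.884, 0.468, -0.0, -0.0]
ft_force: [0.8, -0.7, 5.6]
opening: 0.002
finger_force: 3.1
```

```bash
python3 flap.py; python3 - <<'E'
import cv2,glob,os
f=max(glob.glob('pics/scene_*'),key=os.path.getmtime); p=cv2.imread(f)[130:260,220:380]; cv2.imwrite('pics/mid2.png',cv2.resize(p,None,fx=4.5,fy=4.5,interpolation=cv2.INTER_CUBIC))
E
```

```text
t 6.95 tcp [ 0.4877 -0.03    0.0641] box [-0.0168  0.0013  0.0641] tool x,y in box [ 0.004  1.     1.    -0.004 -1.   ]
F box 1.022700852074387 -0.1551893154545158 5.582958484517285 open 0.0015857580272122087
top ((0.5290117263793945, 0.0006986446678638458), (0.009566185064613819, 0.1478150635957718), 55.233924865722656)
scene 829 ang med 0.09964016684415342 min [-0.0531 -0.0489  0.0628] max [0.0434 0.0445 0.0883]
scene ((0.5002952814102173, -0.04036017507314682), (0.11171261221170425, 0.14814913272857666), 55.44305419921875)
```

View pics/mid2.png

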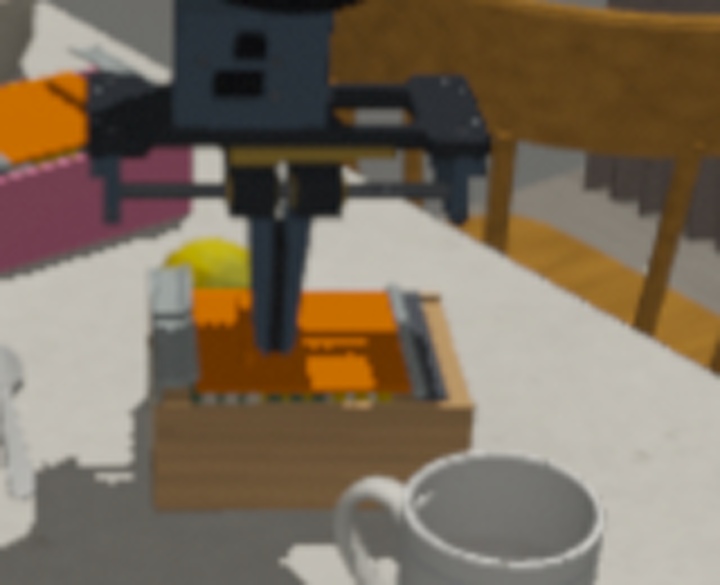

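The flap is flat at crop (300,340), with the tip near the ridge at (275,340) and the edge level with the lip mouth. Next I'll push it toward the lip.

Call:
{"method": "move_arm", "body": {
  "moves": [
    [-1, 0, -0.2, 0, 0, 0, 0],
    [-1, 0, -0.2, 0, 0, 0, 0],
    [-1, 0, -0.2, 0, 0, 0, 0],
    [-1, 0, 0, 0, 0, 0, 0]
  ]
}}

```text
clock: 7.38
tcp_pos: [0.4826, -0.0266, 0.064]
tcp_rot: [0.884, 0.467, -0.0, -0.0]
ft_force: [-0.3, -0.6, 6.9]
opening: 0.002
finger_force: 3.3
```

Call:
{"method": "move_arm", "body": {
  "moves": [
    [-1, 0, -0.2, 0, 0, 0, 0],
    [-1, 0, -0.2, 0, 0, 0, 0],
    [-1, 0, -0.2, 0, 0, 0, 0],
    [-1, 0, 0, 0, 0, 0, 0]
  ]
}}

```text
clock: 7.72
tcp_pos: [0.4776, -0.0232, 0.0641]
tcp_rot: [0.884, 0.467, -0.0, -0.0]
ft_force: [1.0, -0.1, 6.9]
opening: 0.007
finger_force: 3.5
```

```bash
python3 flap.py
```

```text
t 7.7167 tcp [ 0.4776 -0.0232  0.0641] box [-0.0291  0.0013  0.0641] tool x,y in box [ 0.005  1.     1.    -0.005 -1.   ]
F box 0.8829104913773647 0.45982183541626964 6.918263110743599 open 0.007278088747411947
top ((0.5498121380805969, -0.014734968543052673), (0.009942933917045593, 0.0954253077507019), 55.706050872802734)
scene 704 ang med 0.08524946931334834 min [-0.0571 -0.0472  0.0622] max [0.0313 0.0445 0.0759]
scene ((0.5007445216178894, -0.03961530327796936), (0.11190424859523773, 0.14828145503997803), 56.30628204345703)
```

Call:
{"method": "move_arm", "body": {
  "moves": [
    [-1, 0, -0.1, 0, 0, 0, 0],
    [-1, 0, -0.1, 0, 0, 0, 0],
    [-1, 0, 0, 0, 0, 0, 0]
  ]
}}

```text
clock: 8.07
tcp_pos: [0.4761, -0.0222, 0.0641]
tcp_rot: [0.884, 0.467, -0.0, 0.0]
ft_force: [2.0, -0.7, 5.9]
opening: 0.003
finger_force: 3.2
```

```bash
python3 flap.py
```

```text
t 8.0667 tcp [ 0.4761 -0.0222  0.0641] box [-0.0309  0.0013  0.0641] tool x,y in box [ 0.005  1.     1.    -0.005 -1.   ]
F box 2.0285085947619916 0.5074836013482645 5.917008935660629 open 0.00330277012114794
top ((0.548744797706604, -0.013646692037582397), (0.01111582200974226, 0.09886340796947479), 54.91168975830078)
scene 691 ang med 0.08648594559877944 min [-0.0571 -0.0472  0.0629] max [0.0298 0.0434 0.0957]
scene ((0.5006062388420105, -0.03984899818897247), (0.11044571548700333, 0.14821849763393402), 56.04719543457031)
```

Call:
{"method": "move_arm", "body": {
  "moves": [
    [-1, 0, -0.1, 0, 0, 0, 0],
    [-1, 0, 0, 0, 0, 0, 0],
    [-1, 0, 0, 0, 0, 0, 0]
  ]
}}

```text
clock: 8.42
tcp_pos: [0.4757, -0.0218, 0.0641]
tcp_rot: [0.884, 0.467, 0.0, 0.0]
ft_force: [3.8, -2.4, 3.8]
opening: 0.007
finger_force: 4.7
```

```bash
python3 flap.py; python3 - <<'E'
import cv2,glob,os
f=max(glob.glob('pics/scene_*'),key=os.path.getmtime); p=cv2.imread(f)[170:250,240:350]; cv2.imwrite('pics/mid3.png',cv2.resize(p,None,fx=7,fy=7,interpolation=cv2.INTER_CUBIC))
E
```

```text
t 8.4167 tcp [ 0.4757 -0.0218  0.0641] box [-0.0314  0.0014  0.0641] tool x,y in box [ 0.005  1.     1.    -0.005 -1.   ]
F box 4.471282080219011 0.17639187360899677 3.7860643180793674 open 0.007045838037675902
top ((0.5488463640213013, -0.013022921979427338), (0.010950970463454723, 0.09849150478839874), 53.6793212890625)
scene 689 ang med 0.08696672680540546 min [-0.0593 -0.0483  0.0633] max [0.0288 0.0443 0.0765]
scene ((0.5005966424942017, -0.0391087681055069), (0.1130620464682579, 0.14818808436393738), 55.99949264526367)
```

View pics/mid3.png

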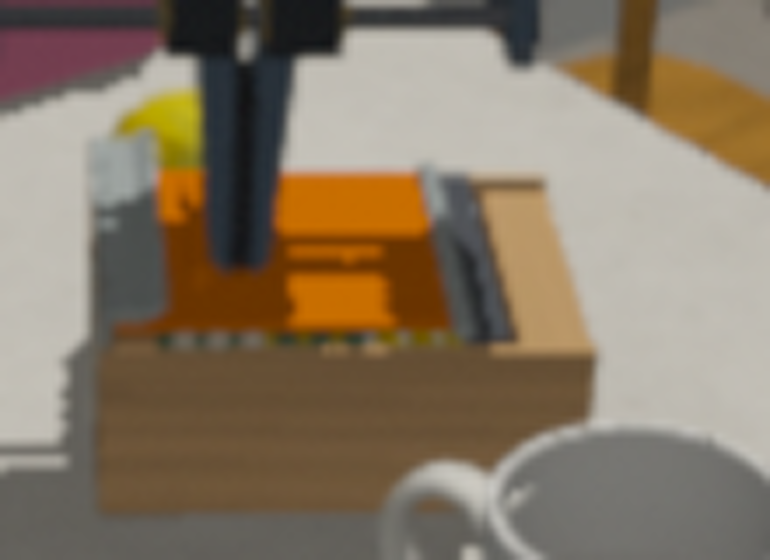

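The edge shows passing beneath the lip at crop (130,330), and the push force is rising at the end stop. I'll ease off, then lift away.

Call:
{"method": "move_arm", "body": {
  "moves": [
    [-1, 0, 0.15, 0, 0, 0, 0],
    [-1, 0, 0.1, -0.1, 0, 0, 0],
    [-1, 0, 0.1, -0.3, 0, 0, 0],
    [-1, 0, 0, -1.5, 0, 0, 0],
    [-1, 0, 0, -3, 0, 0, 0],
    [-1, 0, 0, -4, 0, 0, 0],
    [-1, 0, 0, -4, 0, 0, 0],
    [-1, 0, 4, 0, 0, 0, 0],
    [-1, 0, 4, 0, 0, 0, 0],
    [-1, 0, 4, 0, 0, 0, 0]
  ]
}}

```text
clock: 9.35
tcp_pos: [0.5786, -0.092, 0.1946]
tcp_rot: [0.884, 0.468, 0.001, 0.001]
ft_force: [-0.2, 0.9, -0.9]
opening: 0.005
finger_force: 0.0
```

```bash
python3 flap.py; python3 a.py | grep -E "mug|lemon|spoon"; python3 - <<'E'
import cv2,glob,os
f=max(glob.glob('pics/scene_*'),key=os.path.getmtime); p=cv2.imread(f)[150:280,210:380]; cv2.imwrite('pics/end.png',cv2.resize(p,None,fx=4.4,fy=4.4,interpolation=cv2.INTER_CUBIC))
E
```

```text
t 9.35 tcp [ 0.5786 -0.092   0.1946] box [0.0931 0.0007 0.1946] tool x,y in box [ 0.004  1.     1.    -0.004 -1.   ]
F box -0.685075827717044 0.6291541844902544 -0.9233713757714088 open 0.0047284746687295265
top 520 ang med 0.06456639797855074 min [-0.0548  0.0006  0.0587] max [0.0311 0.047  0.0776]
top ((0.5125341415405273, -0.01903805136680603), (0.059771906584501266, 0.14436662197113037), 56.33680725097656)
scene 819 ang med 0.10390727057600613 min [-0.0532 -0.0469  0.0621] max [0.0297 0.0427 0.0788]
scene ((0.5003162622451782, -0.039549559354782104), (0.1135941594839096, 0.14766503870487213), 55.4553108215332)
scene mug 0.88 [325. 258.] [ 0.4182 -0.2427  0.0841]
scene lemon 0.58 [267. 186.] [0.5324 0.0742 0.0505]
scene teaspoon 0.54 [221. 216.] [0.4033 0.0747 0.0134]
top lemon 0.7 [265. 176.] [ 0.5019 -0.01    0.0649]
top lemon 0.68 [228. 164.] [0.5343 0.0776 0.0504]
top teaspoon 0.64 [223. 218.] [0.4058 0.0907 0.0028]
```

View pics/end.png

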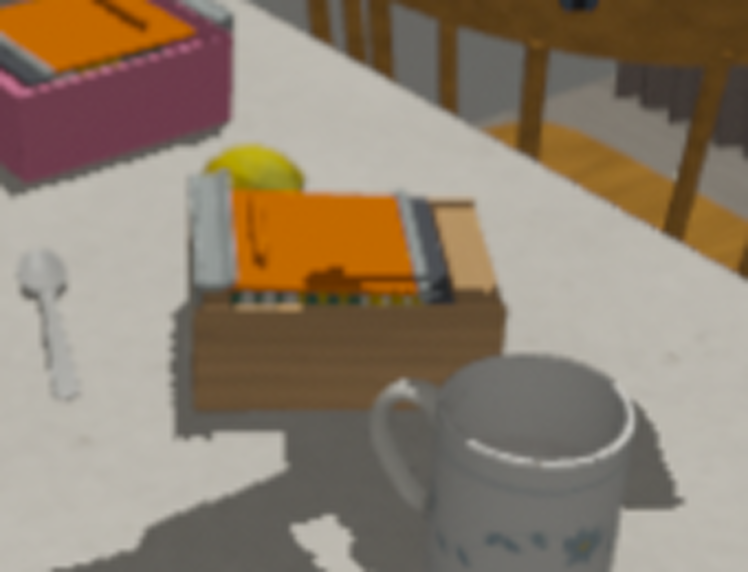

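The flap stays shut beneath the lip at crop (215,260) with the robot clear. The mug, lemon and spoon are where they were.

```bash
python3 -c "
from workcell import arm
print(arm.close_job())"
```

```text
the job is handed in; nothing more can be done
None
```

The tea box is closed and the job is handed in: the flap lies flat with its edge beneath the lip, the runner is about 17–18 mm along, the box, mug, lemon and teaspoon have not visibly moved, and the robot is clear; the hand-in returned no verdict.

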